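# Mix a vial on the touch vortex mixer

## Task

Switch the mixer on by pressing its blue hinged paddle right down to its stop and letting it spring back up, while the vials are still on their mat. Then take the purple-capped vial from the green mat, set it upright in the mixer's sprung ring cradle and press it down so that the cradle goes all the way down; finish while still holding the vial pressed down there. Leave the two teal-capped vials standing where they are.

Things in the scene. Friction and masses are not known exactly. Their poses are not given: they have to be found in the camera images.
- mixer: White bench mixer with a blue band, fixed to the worktop, 186 (x) x 116 (y) x 63 mm high without the cradle; origin under its centre on the worktop. Its front, with the blue paddle over a low deck 30 mm high, faces its own -x; the rear block (x from -7 to +93 mm, 56 mm high, with a round grey collar up to 63 mm) carries the cradle.
- paddle_pad (a point): Point to press on the blue paddle: on its upper face, on its middle line, 45 mm forward of the hinge. The paddle is a plate 66 mm long, 50 mm wide and 6 mm thick that reaches from the hinge towards the mixer's -x. At rest its front end slopes up and this point is 57 mm above the worktop; at the stop the plate is level and the point is at 47 mm, 10 mm lower. About 2 N starts it, 5 N holds it at the stop; it springs back by itself.
- paddle (a joint): Angle of the paddle, rad: 0 at rest (up), 0.22 pressed to its stop (level).
- cradle_floor (a point): Centre of the inner floor of the black sprung ring cradle, where the foot of the vial stands; on the axis of the cradle, 84 mm above the worktop at rest, and moving down with it. The bore is 25 mm wide, and flares to a mouth of about 33 mm; the rim (39 mm outside) is 11 mm above this point. z points up.
- cradle (a joint): How far the cradle is pressed down, m: 0 at rest (up), 0.012 at its stop. The spring pushes back with about 3 N at first and 10 N at the stop.
- mat: Flat green mat fixed to the worktop, 90 (x) x 210 (y) x 3 mm thick; origin under its centre on the worktop. The three vials stand on it in a row along its y axis about 70 mm apart, in any order; on both x sides of each vial the mat is clear.
- purple_vial_mid (a point): Centre (half-way up, 23.5 mm above its foot) of the glass vial with the purple cap: 22 mm in diameter and 47 mm high, straight wall up to 35 mm above the foot, then a shoulder and a neck with the cap, 16 mm wide. z points to the cap. Loose, about 20 g. In the cradle its lowest 11 mm are inside the ring, so only the wall above that can be held by the fingers.
- teal_vial_a_mid (a point): Centre of a vial of the same shape with a teal cap: to be left alone.
- teal_vial_b_mid (a point): Centre of the other vial with a teal cap: to be left alone.
Things that resemble listed ones, but are neither listed nor needed, are in the scene too. What is shaped like the mixer but red is not meant. What is shaped like the part that bears purple_vial_mid but red is not meant.

How it is judged:
By the outcome, as a careful person would: the job done as asked, in the order asked, and still so for the second after the job is handed in, while the arm keeps its last pose, push and grip.
It also fails if it takes over 51 s, if anything falls off the work surface, if the arm or the gripper's body presses on something with over 40 N, if the wrist force passes 120 N, or if a joint passes its speed limit or range.

## Robot

A 6-joint arm with a two-finger parallel gripper is mounted at the origin on a cart in front of the work surface, level with it; the furniture and walls round the work are solid. World frame = base frame: x ahead of the robot, y to its left, z up, the work surface at z = 0. Lengths are in mm, angles in rad, forces in N, time in s.
With the tool pointing down it reaches from about 350 to 725 mm from the base axis. Payload 4.3 kg.
Tool frame: the origin (TCP) lies on the centre line of the jaws, within the pads' length; the fingertips stand 22 mm ahead of it and the grasp point (between the pads) lies 3 mm ahead of it; z points along the fingers, y is the line along which they close (so a half turn about z gives the same grasp; the last joint's range is limited). The gripper opens to 85 mm and grips with 20 to 120 N. Pads are 22 mm wide; open, the fingers measure 114 mm over their backs; the gripper's body (76 mm by 85 mm) begins 54 mm behind the grasp point. The pads swing forward as they close: fully open they stand 13 mm farther back than shut.
Start: joints at [-1.215, 0.377, 0.081, 1.274, 0, 1.46], TCP at [258.27, -513.772, 253.329] pointing down, gripper open.
Joint ranges: [-2.72, 2.72], [-0.84, 1.66], [-1.02, 1.22], [-1.77, 2.12], [-1.37, 1.28], [-3.14, 3.14]. Speed limits (rad/s): [2.57, 2.57, 3.14, 3.14, 3.14, 3.14].

## Interface

Orientations are given as a unit quaternion [w, x, y, z].
In Python, from station import ctrl, optics gives the robot as it stands. The module is installed in compiled form; this text tells all that it offers.
- The arm moves only by the shell command python3 -m crank 'ROWS' [FORCE]. ROWS is a JSON object of lists of equal length, an entry for each row: "offset": the shift along the tool's x, y, z in m, a list of three; "rotation": the turn, a rotation vector about the tool's x, y, z in degrees, a list of three; "fingers": the closure, from -1 (fully open) to 1 (shut). In form: {"offset": [[tx, ty, tz], ...], "rotation": [[rx, ry, rz], ...], "fingers": [fingers, ...]}. A call has 1 to 20 rows; each row is the pose to reach, as a shift and turn from the pose commanded when the call began, along the tool's axes at that moment; what a row does not reach only later rows make up. A row lasts 1/8 s, in which the tool goes at most 62.5 mm and 10.7 degrees, less where a joint would pass 70% of its speed; a pose out of reach is approached as far as the arm can. A call with a gripper value outside its range is refused whole. The fingers move at their own pace and stop on an object; FORCE is the grip in N (left out, the last holds). Time passes only in rows, so rows that repeat a pose let the fingers close. It gives the time, the measured TCP pose, the force, the opening and the grip force at its end, in the units of the state.
- ctrl.observe(): the state, without advancing time (a new reading comes with each control period).
- optics.get_image(name): name is "side" or "top"; returns a dict with "image" (480x640x3 uint8, blue, green, red), "vfov" (degrees; the focal length in pixels is half the picture's height over the tangent of half this angle, whatever the lens; pixels are square), "cx", "cy" (the principal point, pixels), "eye" and "attitude" of the camera in the world. Camera axes: x right, y down, z forward; pixel columns grow to the right and rows downward; lengths in mm; the calibration is good to about 2 mm. A picture is of the moment at which its call begins. There is no depth.
- ctrl.sign_off(): hands the job in; it is judged then, once.
The state is a dict: "t": time; "joint_positions": joint angles; "dq": joint speeds; "effort": joint torques, N m; "ee_pos": TCP position; "tcp_rot": TCP orientation; "ft_force": force on the tool from outside, world axes, zero at the start; "wrist_torque": the same for the moment, N m; "gripper_width": finger opening in mm; "grip_force": force on a finger pad.
Only numpy, scipy, OpenCV 4.12 (cv2) and the standard library are available. Lean on these libraries where they do the work, as an engineer would, in place of code of your own. Each camera call takes 0.05 s, during which the arm holds its last target. There are 200 camera calls.

## Working session

There is one attempt and no reset: what is moved stays moved. The work goes in short steps, Python scripts to look and compute and a shell command to move; the robot and the scene stay as the last step left them, time stands still between calls to the robot, and variables do not carry over. Pictures are saved under pics/ and viewed, at most 10 in all, crops included, and the job is handed in when it is done.

```bash
mkdir -p pics; python3 - <<'E'
from station import ctrl, optics
import cv2
print(ctrl.observe())
for n in("side","top"):
    d=optics.get_image(n); cv2.imwrite(f"pics/{n}0.png",d["image"]); print(n,{k:v for k,v in d.items() if k!="image"})
E
```

```text
{'t': 0.0, 'joint_positions': array([-1.21529356e+00,  3.78037887e-01,  7.96353276e-02,  1.27441723e+00,
        2.86343142e-06,  1.46050172e+00]), 'dq': array([-0.0015493 , -0.00103788, -0.00015324,  0.00092863, -0.0005952 ,
       -0.00025639]), 'effort': array([ 6.36659897e-04, -4.63598335e+01,  2.69877738e+01,  2.07076420e-02,
       -2.30301275e-04,  4.98512112e-07]), 'ee_pos': array([ 258.04652179, -513.15741906,  252.37887045]), 'tcp_rot': array([-1.00431271e-03,  9.73000972e-01,  2.30798796e-01, -1.22310991e-04]), 'ft_force': array([-0.27488545, -0.35327669,  0.2458826 ]), 'wrist_torque': array([-0.05001224, -0.02124887, -0.01118744]), 'grip_force': 0.0, 'gripper_width': 85.42755110919948}
side {'vfov': 49.226447386986116, 'cx': 309.62397289212976, 'cy': 242.4772744732858, 'eye': array([404.82123822, 803.64204334, 747.92279128]), 'attitude': array([ 0.03506985, -0.07213229,  0.90311477, -0.42184209])}
top {'vfov': 46.46019084734243, 'cx': 313.9581231939874, 'cy': 232.13380657050823, 'eye': array([ 389.31238919,   36.18612273, 1414.66833201]), 'attitude': array([ 0.03574409, -0.70441282,  0.70820754, -0.03109673])}
```

View pics/top0.png

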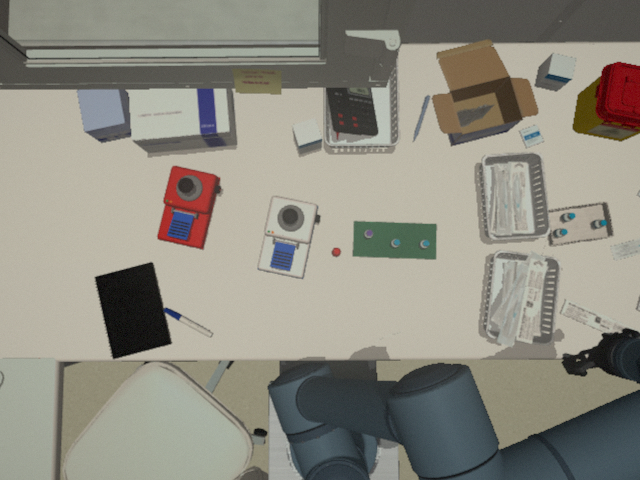

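View pics/side0.png

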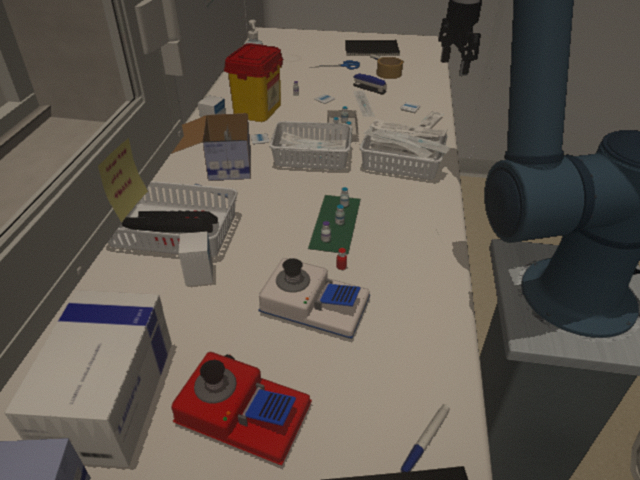

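Top view: the white mixer is at about (288,237), and the red mixer, a decoy, at (188,207). The mat is at (395,240), with the purple cap at (369,234) and teal caps at (396,243) and (425,244). The decoy red vial is at (336,252), and a rack of teal vials sits at (580,225). In the side view, purple is at (326,230) and the white mixer at (313,297). I choose the white mixer and the purple vial on the mat, and will check both in a close crop.

```bash
python3 - <<'E'
import cv2,numpy as np
t=cv2.imread("pics/top0.png")[185:285,250:450]; s=cv2.imread("pics/side0.png")[180:340,250:380]
T=cv2.resize(t,None,fx=4,fy=4,interpolation=cv2.INTER_CUBIC); cv2.imwrite("pics/topc.png",T)
cv2.imwrite("pics/sidec.png",cv2.resize(s,None,fx=3.7,fy=3.7,interpolation=cv2.INTER_CUBIC))
E
```

```text
(no output)
```

View pics/topc.png

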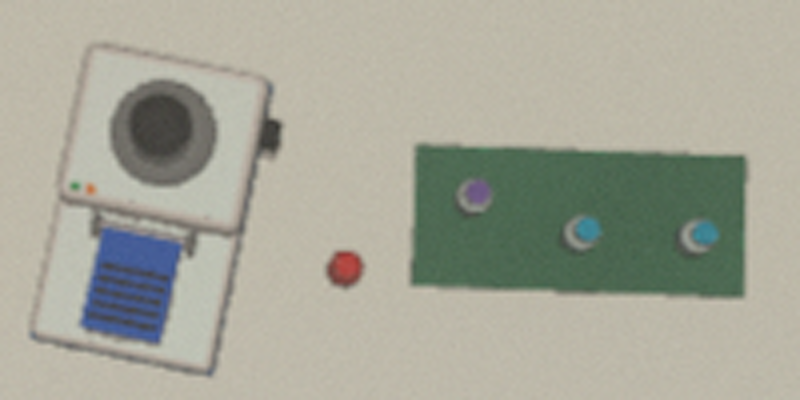

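View pics/sidec.png

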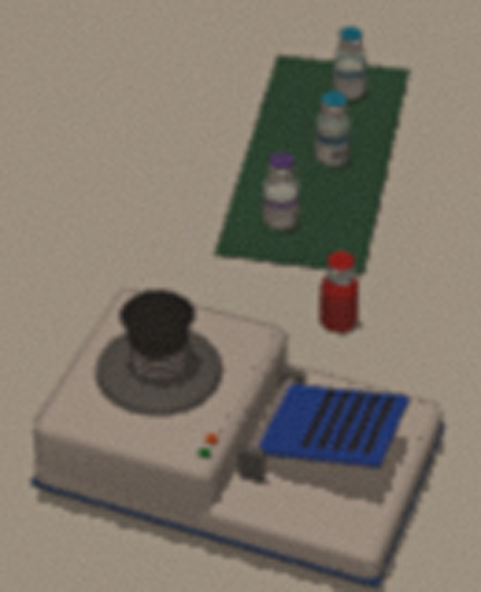

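The top crop shows the purple cap at (478,192) and the cradle mouth at (160,126). The paddle corners are at (101,232), (182,243), (160,342) and (83,328). The side crop confirms the purple vial and the white mixer.

```bash
cat > h.py <<'E'
import numpy as np
from scipy.spatial.transform import Rotation as R
C={"side":(49.226447386986116,309.62397289212976,242.4772744732858,[404.82123822,803.64204334,747.92279128],[0.03506985,-0.07213229,0.90311477,-0.42184209]),
"top":(46.46019084734243,313.9581231939874,232.13380657050823,[389.31238919,36.18612273,1414.66833201],[0.03574409,-0.70441282,0.70820754,-0.03109673])}
def ray(n,u,v):
    f,cx,cy,e,q=C[n]; F=240/np.tan(np.radians(f/2))
    d=R.from_quat(q,scalar_first=True).apply([(u-cx)/F,(v-cy)/F,1]); return np.array(e),d
def onz(n,u,v,z):
    e,d=ray(n,u,v); return e+d*(z-e[2])/d[2]
def tri(a,b):
    A=[];B=[]
    for e,d in(a,b):
        d=d/np.linalg.norm(d);P=np.eye(3)-np.outer(d,d);A.append(P);B.append(P@e)
    return np.linalg.lstsq(np.vstack(A),np.hstack(B),rcond=None)[0]
tc=lambda u,v:(250+(u-1.5)/4,185+(v-1.5)/4)
sc=lambda u,v:(250+(u-1.35)/3.7,180+(v-1.35)/3.7)
E
python3 - <<'E'
from h import *
np.set_printoptions(precision=1,suppress=True)
T=lambda p,z:onz("top",*tc(*p),z); S=lambda p,z:onz("side",*sc(*p),z)
for nm,t,s,z in [("rim",(160,126),(157,310),95),("purple",(478,192),(282,157),50),("tealA",(588,230),(334,97),50),("tealB",(706,234),(350,32),50)]:
    print(nm,T(t,z),S(s,z),tri(ray("top",*tc(*t)),ray("side",*sc(*s))))
ph=(T((101,232),47),T((182,243),47)); pf=(T((160,342),61.5),T((83,328),61.5))
print("paddle",ph,pf); h=sum(ph)/2; f=sum(pf)/2; d=f-h; print("len",np.linalg.norm(d),"yaw",np.degrees(np.arctan2(-d[1],-d[0])),"pad",h+d*45/66)
print("mat",[T(p,3) for p in((416,145),(747,157),(745,297),(412,285))])
b=[T(p,56) for p in((95,45),(272,80),(240,232),(62,198))]; print("blk",b,sum(b)/4)
print("red vial",T((345,266),50))
k=[T(p,30) for p in((33,337),(212,374))];print(k)
print("pad side",S((262,448),47),S((295,388),47),S((408,396),61.5),S((380,465),61.5))
m=R.from_quat([-1.00431271e-03,9.73000972e-01,2.30798796e-01,-1.22310991e-04],scalar_first=True).as_matrix();print(m)
E
```

```text
rim [553.1 102.2  95. ] [553.7  98.3  95. ] [552.8 102.1  98.5]
purple [516.8 -90.3  50. ] [516.1 -93.5  50. ] [516.1 -90.1  52.7]
tealA [ 493.1 -157.2   50. ] [ 492.8 -158.    50. ] [ 492.9 -157.1   50.7]
tealB [ 490.2 -229.1   50. ] [ 491. -230.   50.] [ 490.5 -229.    50.6]
paddle (array([493.7, 140.9,  47. ]), array([486.7,  91.2,  47. ])) (array([425.8, 104. ,  61.5]), array([434.5, 150.6,  61.5]))
len 62.807221828588006 yaw -10.611525421831685 pad [449.3 123.7  56.9]
mat [array([551.4, -55.8,   3. ]), array([ 542.5, -265.4,    3. ]), array([ 453.8, -261.9,    3. ]), array([462.5, -52.2,   3. ])]
blk [array([608.3, 144.1,  56. ]), array([585.9,  35.5,  56. ]), array([492.6,  55.5,  56. ]), array([514. , 164.1,  56. ])] [550.2  99.8  56. ]
red vial [471.9  -8.5  50. ]
[array([430.2, 184.2,  30. ]), array([406.8,  73.5,  30. ])]
pad side [494.1 138.6  47. ] [483.5  93.9  47. ] [425.2 105.4  61.5] [434.4 154.6  61.5]
[[ 0.9  0.4 -0. ]
 [ 0.4 -0.9  0. ]
 [ 0.  -0.  -1. ]]
```

```bash
cat >> h.py <<'E'
def go(tgt,yaw=None):
    from station import ctrl
    o=ctrl.observe(); r=R.from_quat(o["tcp_rot"],scalar_first=True)
    off=r.inv().apply(np.array(tgt)-o["ee_pos"])/1000
    s="off "+np.array2string(off,precision=4,suppress_small=True)
    if yaw is not None:
        want=R.from_euler("z",yaw,degrees=True)*R.from_euler("x",180,degrees=True)
        s+=" rot "+np.array2string((r.inv()*want).as_rotvec(degrees=True),precision=1,suppress_small=True)
    print("t",round(o["t"],2),"at",o["ee_pos"].round(1),"f",o["ft_force"].round(1),"w",round(o["gripper_width"],1),s)
E
python3 -c "
from h import go; go([449.5,123,170],78); go([449.5,123,170],90)"
```

```text
t 0.1 at [ 258.1 -513.2  252.5] f [-0.4  0.2  0.8] w 85.2 off [ 0.4568 -0.4823  0.0834] rot [ -0.1  -0.1 -51.3]
t 0.1 at [ 258.1 -513.2  252.5] f [-0.4  0.2  0.8] w 85.2 off [ 0.4568 -0.4823  0.0834] rot [ -0.1  -0.1 -63.3]
```

```bash
python3 -m crank '{"offset":[[0.457,-0.482,0.02],[0.457,-0.482,0.02],[0.457,-0.482,0.02],[0.457,-0.482,0.02],[0.457,-0.482,0.02],[0.457,-0.482,0.02],[0.457,-0.482,0.02],[0.457,-0.482,0.02],[0.457,-0.482,0.02],[0.457,-0.482,0.02],[0.457,-0.482,0.02],[0.457,-0.482,0.02],[0.457,-0.482,0.02],[0.457,-0.482,0.02],[0.457,-0.482,0.083],[0.457,-0.482,0.083],[0.457,-0.482,0.083],[0.457,-0.482,0.083]],"rotation":[[0,0,-51],[0,0,-51],[0,0,-51],[0,0,-51],[0,0,-51],[0,0,-51],[0,0,-51],[0,0,-51],[0,0,-51],[0,0,-51],[0,0,-51],[0,0,-51],[0,0,-51],[0,0,-51],[0,0,-51],[0,0,-51],[0,0,-51],[0,0,-51]],"fingers":[1,1,1,1,1,1,1,1,1,1,1,1,1,1,1,1,1,1]}' 50
python3 - <<'E'
from h import *
from station import optics
import cv2
go([449.5,123,80],78)
a=optics.get_image("side")["image"][180:340,210:410]; cv2.imwrite("pics/s2.png",cv2.resize(a,None,fx=3,fy=3,interpolation=cv2.INTER_CUBIC))
E
```

```text
t: 2.35
ee_pos: [452.8, 122.1, 173.1]
tcp_rot: [0.002, 0.779, 0.627, 0.002]
ft_force: [0.3, -0.1, 1.2]
gripper_width: -0.3
grip_force: 0.0
t 2.35 at [452.8 122.1 173.1] f [ 0.3 -0.1  1.2] w -0.3 off [-0.     -0.0039  0.093 ] rot [ 0.3 -0.1 -0.3]
```

View pics/s2.png

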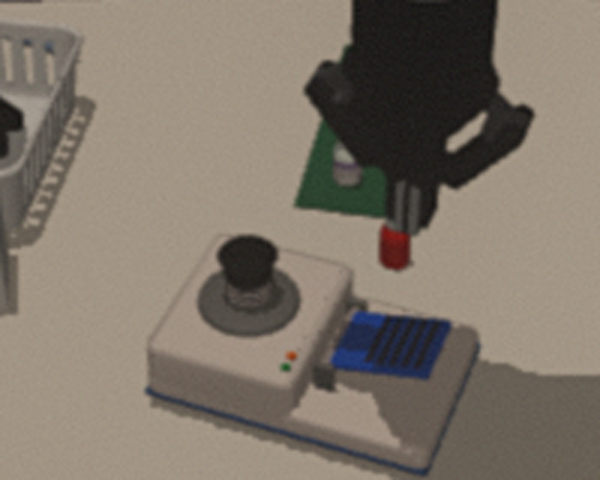

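The picture shows the closed fingers above the paddle's middle line, with the fingertips at about (405,228) and the paddle at (395,345). Pressing now.

```bash
python3 -m crank '{"offset":[[0,-0.004,0.05],[0,-0.004,0.085],[0,-0.004,0.093],[0,-0.004,0.097],[0,-0.004,0.100],[0,-0.004,0.103],[0,-0.004,0.105],[0,-0.004,0.105]],"rotation":[[0,0,0],[0,0,0],[0,0,0],[0,0,0],[0,0,0],[0,0,0],[0,0,0],[0,0,0]],"fingers":[1,1,1,1,1,1,1,1]}'
```

```text
t: 3.4
ee_pos: [447.1, 123.3, 68.3]
tcp_rot: [0.001, 0.779, 0.627, 0.001]
ft_force: [-8.9, -1.0, 25.8]
gripper_width: 0.1
grip_force: 13.3
```

```bash
python3 - <<'E'
from station import optics
import cv2
a=optics.get_image("side")["image"][220:350,230:400]; cv2.imwrite("pics/s3.png",cv2.resize(a,None,fx=4,fy=4,interpolation=cv2.INTER_CUBIC))
E
python3 -m crank '{"offset":[[0,0,-0.01],[0,0,-0.02],[0,0,-0.05],[0,0,-0.1],[0,0,-0.1]],"rotation":[[0,0,0],[0,0,0],[0,0,0],[0,0,0],[0,0,0]],"fingers":[1,1,1,1,1]}'
python3 - <<'E'
from h import *
from station import optics
import cv2
go([516.5,-91,110],87.6)
a=optics.get_image("side")["image"][220:350,230:400]; b=cv2.imread("pics/s3.png")
a=cv2.resize(a,None,fx=4,fy=4,interpolation=cv2.INTER_CUBIC)
import numpy as np
cv2.imwrite("pics/s4.png",np.hstack([b[:,280:],a[:,280:]]))
E
```

```text
t: 4.08
ee_pos: [449.5, 123.4, 169.1]
tcp_rot: [0.002, 0.779, 0.627, 0.003]
ft_force: [-0.2, 0.5, 0.1]
gripper_width: -0.1
grip_force: 0.0
t 4.08 at [449.5 123.4 169.1] f [-0.2  0.5  0.1] w -0.1 off [-0.1953  0.1107  0.0595] rot [ 0.5 -0.1 -9.9]
```

View pics/s4.png

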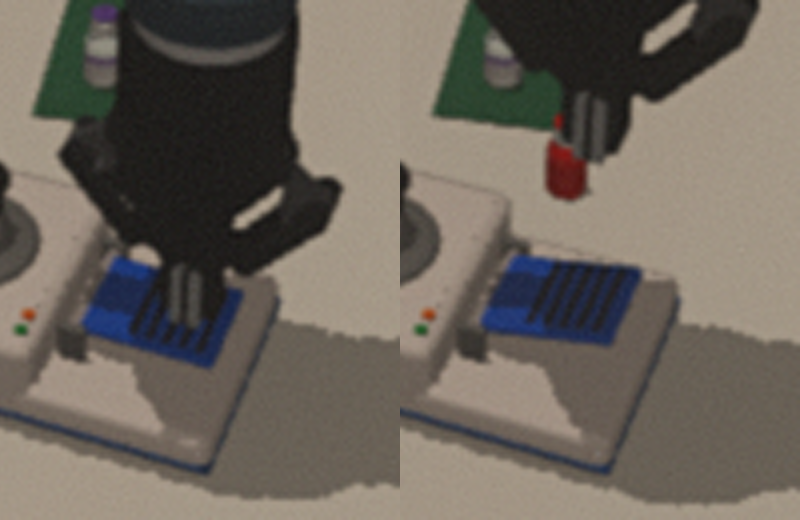

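Left (pressed): the paddle is level, with its front edge down to about (225,330). Right (released): it has sprung back up, front edge at about (625,305). Next, the purple vial.

```bash
python3 -m crank '{"offset":[[-0.195,0.111,0],[-0.195,0.111,0],[-0.195,0.111,0],[-0.195,0.111,0.06],[-0.195,0.111,0.06],[-0.195,0.111,0.06],[-0.195,0.111,0.06],[-0.195,0.111,0.06]],"rotation":[[0,0,-10],[0.4,0,-10],[0.4,0,-10],[0.4,0,-10],[0.4,0,-10],[0.4,0,-10],[0.4,0,-10],[0.4,0,-10]],"fingers":[-1,-1,-1,-1,-1,-1,-1,-1]}'
python3 - <<'E'
from h import *
from station import optics
import cv2
go([516.5,-91,40],87.6)
a=optics.get_image("side")["image"][140:270,250:420]; cv2.imwrite("pics/s5.png",cv2.resize(a,None,fx=4,fy=4,interpolation=cv2.INTER_CUBIC))
E
```

```text
t: 5.12
ee_pos: [513.7, -90.3, 106.5]
tcp_rot: [-0.002, 0.721, 0.693, -0.002]
ft_force: [0.3, -1.0, 0.8]
gripper_width: 85.3
grip_force: 0.0
t 5.12 at [513.7 -90.3 106.5] f [ 0.3 -1.   0.8] w 85.3 off [-0.0006  0.0031  0.0665] rot [-0.3 -0.   0.2]
```

View pics/s5.png

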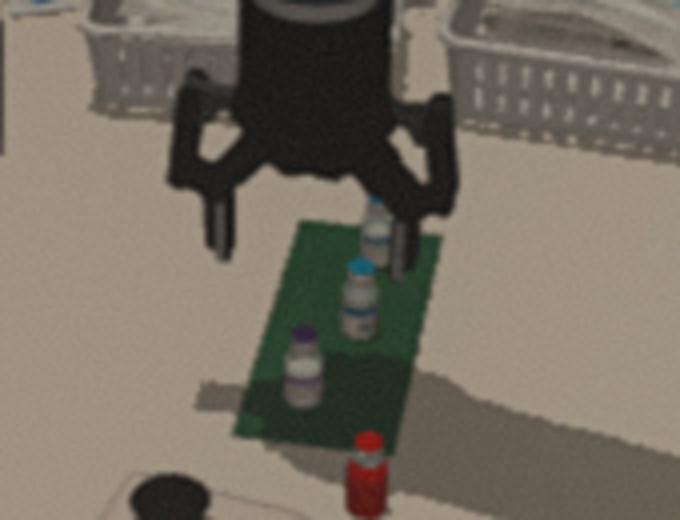

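The open fingers straddle the purple vial, cap at (304,333), with clear mat on both sides. Descending and gripping.

```bash
python3 -m crank '{"offset":[[0,0.003,0.03],[0,0.003,0.055],[0,0.003,0.067],[0,0.003,0.067],[0,0.003,0.067],[0,0.003,0.067],[0,0.003,0.067],[0,0.003,0.067],[0,0.003,0.067],[0,0.003,0.067]],"rotation":[[0,0,0],[0,0,0],[0,0,0],[0,0,0],[0,0,0],[0,0,0],[0,0,0],[0,0,0],[0,0,0],[0,0,0]],"fingers":[-1,-1,-1,-1,0.2,0.4,1,1,1,1]}' 50
python3 -c "
from h import go; go([553,101.5,160],90)"
```

```text
t: 6.42
ee_pos: [516.1, -91.4, 38.9]
tcp_rot: [-0.002, 0.721, 0.693, -0.002]
ft_force: [-1.9, 0.2, 5.7]
gripper_width: 20.2
grip_force: 48.8
t 6.42 at [516.1 -91.4  38.9] f [-1.9  0.2  5.7] w 20.2 off [ 0.1943  0.0284 -0.1212] rot [-0.3 -0.  -2.3]
```

```bash
python3 -m crank '{"offset":[[0,0,-0.03],[0,0,-0.08],[0,0,-0.12],[0.06,0.009,-0.121],[0.12,0.018,-0.121],[0.16,0.024,-0.121],[0.185,0.028,-0.121],[0.194,0.0285,-0.121],[0.194,0.0285,-0.115],[0.194,0.0285,-0.115],[0.194,0.0285,-0.115]],"rotation":[[0,0,0],[0,0,0],[0,0,0],[0,0,0],[0,0,0],[0,0,0],[0,0,0],[0,0,0],[-0.3,0,0],[-0.3,0,0],[-0.3,0,0]],"fingers":[1,1,1,1,1,1,1,1,1,1,1]}'
python3 - <<'E'
from h import *
from station import optics
import cv2
go([553,101.5,120],87.8)
a=optics.get_image("side")["image"]; b=optics.get_image("top")["image"]
cv2.imwrite("pics/s6f.png",a);cv2.imwrite("pics/t6f.png",b)
A=cv2.resize(a[200:320,250:350],None,fx=5,fy=5,interpolation=cv2.INTER_CUBIC); cv2.imwrite("pics/s6.png",A)
E
```

```text
t: 7.8
ee_pos: [552.4, 100.3, 153.0]
tcp_rot: [-0.001, 0.722, 0.692, -0.001]
ft_force: [-0.0, -0.2, -0.4]
gripper_width: 20.1
grip_force: 48.9
t 7.8 at [552.4 100.3 153. ] f [-0.  -0.2 -0.4] w 20.1 off [0.0012 0.0006 0.033 ] rot [-0.1 -0.  -0.2]
```

View pics/s6.png

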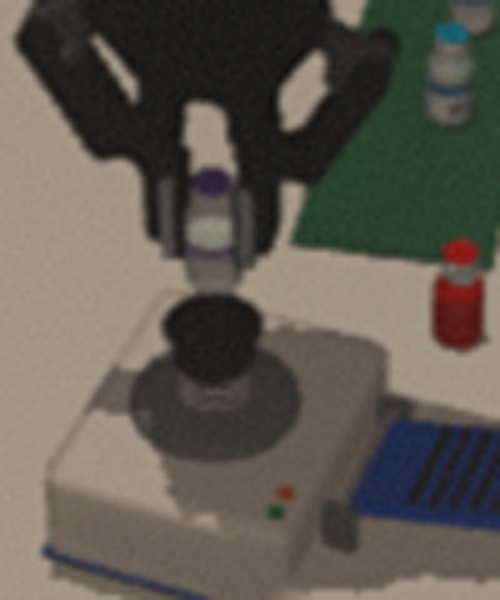

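The vial hangs upright over the cradle, cap at (211,174), foot at about (211,285), and the rim centre is at about (213,322). I'll compare the two with the same camera.

```bash
python3 - <<'E'
from h import *
f=lambda u,v,z:onz("side",250+(u-2)/5,200+(v-2)/5,z).round(1)
print("cap",f(211,172,164),"foot",f(211,288,117-0),"rim",f(213,321,95),"rim edges",f(164,325,95),f(264,325,95))
# predicted pixels of the foot and cap for vial at TCP xy
def px(n,p):
    fv,cx,cy,e,q=C[n];F=240/np.tan(np.radians(fv/2));c=R.from_quat(q,scalar_first=True).inv().apply(np.array(p)-e);return np.array([cx+F*c[0]/c[2],cy+F*c[1]/c[2]])
for p in([552.4,100.3,164],[552.4,100.3,117]):print((px("side",p)-[250,200])*5+2)
E
```

```text
cap [552.8  96.7 164. ] foot [552.3 105.6 117. ] rim [553.2  99.3  95. ] rim edges [570.7 104.3  95. ] [534.2  98.5  95. ]
[210.15675659 178.45531372]
[213.31660396 278.41504271]
```

```bash
python3 -m crank '{"offset":[[0.0015,0.0005,0],[0.0015,0.0005,0.012],[0.0015,0.0005,0.020],[0.0015,0.0005,0.026],[0.0015,0.0005,0.030],[0.0015,0.0005,0.030]],"rotation":[[0,0,0],[0,0,0],[0,0,0],[0,0,0],[0,0,0],[0,0,0]],"fingers":[1,1,1,1,1,1]}'
```

```text
t: 8.65
ee_pos: [553.2, 102.5, 122.8]
tcp_rot: [-0.001, 0.721, 0.693, -0.001]
ft_force: [0.3, -1.5, -0.6]
gripper_width: 20.1
grip_force: 48.9
```

Foot is inside the bore with no vertical force. Pressing down.

```bash
python3 -m crank '{"offset":[[0,0,0.004],[0,0,0.008],[0,0,0.011],[0,0,0.013],[0,0,0.014],[0,0,0.014]],"rotation":[[0,0,0],[0,0,0],[0,0,0],[0,0,0],[0,0,0],[0,0,0]],"fingers":[1,1,1,1,1,1]}'
```

```text
t: 9.4
ee_pos: [553.7, 102.6, 110.1]
tcp_rot: [-0.0, 0.721, 0.693, -0.0]
ft_force: [-2.0, -2.5, 8.0]
gripper_width: 20.2
grip_force: 49.7
```

```bash
python3 -m crank '{"offset":[[0,0,0.002],[0,0,0.004],[0,0,0.005],[0,0,0.005]],"rotation":[[0,0,0],[0,0,0],[0,0,0],[0,0,0]],"fingers":[1,1,1,1]}'
```

```text
t: 9.9
ee_pos: [553.8, 102.6, 107.7]
tcp_rot: [0.0, 0.721, 0.693, 0.0]
ft_force: [-7.4, -2.7, 24.7]
gripper_width: 20.0
grip_force: 51.5
```

```bash
python3 -m crank '{"offset":[[0,0,0],[0,0,0],[0,0,0],[0,0,0],[0,0,0],[0,0,0]],"rotation":[[0,0,0],[0,0,0],[0,0,0],[0,0,0],[0,0,0],[0,0,0]],"fingers":[1,1,1,1,1,1]}'
python3 - <<'E'
from station import optics
import cv2
a=optics.get_image("side")["image"]
cv2.imwrite("pics/s7.png",cv2.resize(a[180:330,250:380],None,fx=4,fy=4,interpolation=cv2.INTER_CUBIC))
E
```

```text
t: 10.65
ee_pos: [553.8, 102.6, 107.7]
tcp_rot: [0.001, 0.721, 0.693, 0.0]
ft_force: [-7.2, -2.7, 24.8]
gripper_width: 19.9
grip_force: 51.5
```

View pics/s7.png

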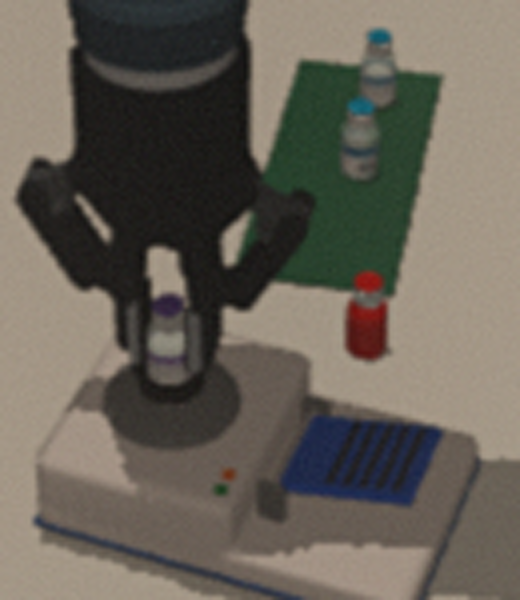

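The vial, cap at (168,303), stands upright in the cradle, which is down on its collar. The force is steady at 25 N, the teal vials are untouched and the paddle is up.

```bash
python3 -c "
from station import ctrl; print(ctrl.sign_off())"
```

```text
the job is handed in; nothing more can be done
None
```

I pressed the paddle down to its stop and it sprang back up; the purple vial is now held pressed in the cradle with the cradle fully down (25 N steady at about 10.7 s), the teal vials are untouched, and the job is handed in; no verdict was returned.

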